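# Clamp the jar in the bottle shaker

### The job

Load the necked jar with the ribbed cap into the bottle shaker: holding it by its cap, stand it on the front of the sprung platform, press the platform down until you feel it bottom, slide the jar in under the horseshoe plate as far as the slot goes, then ease it up and let go, so that the spring holds it upright against the plate. It is glass: do not lean on it much harder than the spring needs, never tip it over, and leave the two bottles beside it where they stand.

Things in the scene. Friction and masses are not known exactly. Their poses are not given: they have to be found in the camera images.
- jar: Brown glass jar with a paper band and a black ribbed cap, standing, 0.21 to 0.39 kg. Origin: centre of its underside, z up its axis; round, its yaw does not matter. Body 64 mm across up to a flat shoulder 78 mm above the underside (edge rounded over the last 3 mm); neck 34 mm across from 78 to 96 mm; cap 46 mm across from 96 to 130 mm. All rigid, the cap does not turn.
- jar_cap (a point): Point on the jar's axis in the middle of the cap's grip, 113 mm above the jar's underside.
- shaker: Bench bottle shaker, fixed: white housing 210 x 140 mm, 46 mm high; on it an aluminium carriage, set up to 25 mm above its lowest on a stiff column, with a sprung platform and, over its rear half, a steel horseshoe plate on two posts. Origin: centre of its underside. x points from its control panel (front, roughly to the robot) to its rear, the way the jar slides in; z up.
- load_spot (a point): Point on the housing straight below the middle of the platform's free front part, 74 mm in front of clamp_seat. Gives the place in plan only: the free platform's top is 49 to 74 mm above it (as the carriage is set) and must be felt. The platform (144 x 80 mm, slippery) sinks 14 mm to a hard stop, spring 7.5 N at first, 14.5 N at the stop; the jar's own weight does not sink it.
- clamp_seat (a point): Point on the housing straight below the clamped jar's axis; axes as the shaker's. The horseshoe plate above is 5 mm thick, 92 mm wide, its underside 70 mm above the free platform, from 34 mm in front of this point to 56 mm behind; nothing rises over 2 mm above it. Its slot is 39 mm wide, open to the front; the neck meets its end with the jar's axis about 2 mm behind this point.
- bottle_a: White 100 ml bottle with a blue cap, 56 mm across, 100 mm high, loose; not to be disturbed. Origin: centre of its underside.
- bottle_b: A second bottle of the same kind, loose; not to be disturbed. Origin: centre of its underside.
- ridge (a point): Point on the housing, 30 mm in front of clamp_seat, below a rounded ridge hanging 4 mm down from both arms of the plate. The jar's shoulder passes under it only with the platform pressed 12 mm or more, and then rises behind it against the plate with the platform still 8 mm down. A jar standing over load_spot is 8 mm clear of the plate, with 34 mm of platform in front of its axis.
There are look-alikes about, which are no part of the job. Leave any green or red look-alike of the jar alone.

How it is judged (in metres and radians):
On the way:
1. the jar, upright in front of the horseshoe plate, presses the platform down to its stop (over 13.5 N between jar and shaker; the spring gives 14.5 N there) (contact force between jar and shaker above 13.5 N and angle between jar's own z axis and vertical below 0.15 rad and x of jar in the frame of clamp_seat between -0.11 and -0.05 m), for 0.04 s.
At the end, for the whole second after the job is handed in: The jar stands upright (within 3.4 degrees) and still in the clamp, on the platform and under the plate: its axis within 6 to 7 mm of the clamp axis, its underside 36 to 71 mm above the housing, gripped by the spring with more than 5 N, the gripper away (x of jar in the frame of clamp_seat between -0.007 and 0.006 m and y of jar in the frame of clamp_seat between -0.006 and 0.006 m and z of jar in the frame of clamp_seat between 0.036 and 0.071 m and angle between jar's own z axis and vertical below 0.06 rad and linear speed of jar below 0.02 m/s and contact force between jar and shaker above 5 N); the robot touches nothing.
It fails at once if the jar is pressed on the shaker with more than 45 N (contact force between jar and shaker above 45 N).
It fails at once if the jar is tipped by more than 30 degrees (angle between jar's own z axis and vertical above 0.52 rad).
It fails at once if a blue-capped bottle is moved by more than 20 mm (distance of any of bottle_a, bottle_b from where it was at the start of the episode above 0.02 m).
It also fails if it takes over 48 s, if anything falls off the work surface, if the arm or the gripper's body presses on something with over 40 N, if the wrist force passes 120 N, or if a joint passes its speed limit or range.

### The arm

A 7-joint arm with a two-finger parallel gripper is mounted at the origin on a cart in front of the work surface, level with it; the furniture and walls round the work are solid. World frame = base frame: x ahead of the robot, y to its left, z up, the work surface at z = 0. Lengths are in mm, angles in rad, forces in N, time in s.
With the tool pointing down it reaches from about 400 to 875 mm from the base axis. Payload 4.4 kg.
Tool frame: the origin (TCP) lies midway between the tips of the shut fingers; the grasp point (between the pads) lies 19 mm behind it; z points along the fingers, y is the line along which they close (so a half turn about z gives the same grasp; the last joint's range is limited). The gripper opens to 85 mm and grips with 20 to 120 N. Pads are 22 mm wide; open, the fingers measure 114 mm over their backs; the gripper's body (76 mm by 85 mm) begins 54 mm behind the grasp point. The pads swing forward as they close: fully open they stand 13 mm farther back than shut.
Start: joints at [1.26, 0.628, 0.038, 1.517, -0.027, 0.996, -0.02], TCP at [157.563, -630.628, 231.313] pointing down, gripper open.
Joint ranges: [-3.06, 3.06], [-0.37, 2.12], [-1.25, 1.32], [0.18, 2.47], [-1.1, 4.24], [0.23, 1.98], [-2.94, 2.94]. Speed limits (rad/s): [2.57, 2.57, 3.14, 3.14, 3.14, 3.14, 3.14].

### API

Orientations are given as [roll, pitch, yaw] about the fixed x, y, z axes, in that order (R = Rz(yaw) Ry(pitch) Rx(roll)).
In Python, from cell import readout, optics, order gives the robot as it stands.
- The arm moves only by the shell command python3 -m jog 'ROWS'. ROWS is a JSON object of lists of equal length, an entry for each row: "claw": the opening, from 0 (shut) to 1 (fully open); "xyz": the shift along the tool's x, y, z each as a share of 0.1 m, from -1 to 1, a list of three; "twist": the turn, a rotation vector about the tool's x, y, z each as a share of 180 degrees, from -1 to 1, a list of three. A call has 1 to 12 rows; each row shifts and turns the commanded pose from where the row before left it, along the tool's axes as they then stand; what a row does not reach is not made up. A row lasts 1/8 s, in which the tool goes at most 62.5 mm and 10.7 degrees, less where a joint would pass 70% of its speed; a pose out of reach is approached as far as the arm can. A call with a number of a shift or a turn outside -1 to 1 is refused whole. A call with a gripper value outside its range is refused whole. The fingers move at their own pace and stop on an object; the grip force is fixed at half the most. Time passes only in rows, so rows that do not move let the fingers close. It gives the time, the measured TCP pose, the force, the opening and the grip force at its end, in the units of the state.
- readout.read_state(): the state, without advancing time (a new reading comes with each control period).
- optics.get_image(name): name is "side" or "top" or "wrist"; returns a dict with "color" (400x640x3 uint8, red, green, blue), "fovy" (degrees; the focal length in pixels is half the picture's height over the tangent of half this angle, whatever the lens; pixels are square), "cx", "cy" (the principal point, pixels), "view" (4x4, takes a point from world to camera coordinates). Camera axes: x right, y up, looking along -z (the intrinsics and any distortion apply to the point x, -y, -z); pixel columns grow to the right and rows downward; lengths in mm; the calibration is good to about 2 mm. The wrist camera is an equidistant fisheye: a pixel r from the principal point sees the ray r / f radians off the axis. A picture is of the moment at which its call begins. There is no depth.
- order.finish_job(): hands the job in; it is judged then, once.
Trained networks look in the newest picture that a camera, given by its name, has taken for a name from the list of things; names that differ only in an ending like _2 or _b are one class to them, and where a whole thing is asked for, a point or a joint stands for the part that bears it (a point fixed in the world has none). Each returns a list of dicts, best first, with "score" (0 to 1); they miss things now and then, are a little off and sometimes report something else, mostly with a low value. They report only what shows in the picture. A call takes as long as a camera call. They do not tell look-alikes from the thing itself.
- optics.boxes_of(camera, label): "rect" ([left, top, width, height] in pixels, round what is visible of it).
The state is a dict: "clock": time; "qpos": joint angles; "qd": joint speeds; "tau": joint torques, N m; "eef_pos": TCP position; "tool_rot": TCP orientation; "force": force on the tool from outside, world axes, zero at the start; "torque": the same for the moment, N m; "width": finger opening in mm; "gripper_force": force on a finger pad.
Only numpy, scipy, OpenCV 4.12 (cv2) and the standard library are available. Lean on these libraries where they do the work, as an engineer would, in place of code of your own. Each camera call takes 0.05 s, during which the arm holds its last target. There are 200 camera calls.

## Working session

There is one attempt and no reset: what is moved stays moved. The work goes in short steps, Python scripts to look and compute and a shell command to move; the robot and the scene stay as the last step left them, time stands still between calls to the robot, and variables do not carry over. Pictures are saved under pics/ and viewed, at most 10 in all, crops included, and the job is handed in when it is done.

```bash
ls; mkdir -p pics; python3 - <<'E'
from cell import readout, optics, order
import cv2
print(readout.read_state())
for n in ["side","top"]:
    im=optics.get_image(n); cv2.imwrite(f"pics/{n}0.png",im["color"][:,:,::-1])
    print(n,im["fovy"],im["cx"],im["cy"],im["view"])
    for l in ["jar","shaker","bottle_a"]:
        print(l,[(round(d["score"],2),d["rect"]) for d in optics.boxes_of(n,l)])
E
```

```text
pics
{'clock': 0.0, 'qpos': array([ 1.2601523 ,  0.62933007,  0.03844634,  1.51838351, -0.02699124,
        0.99629191, -0.01999725]), 'qd': array([ 1.16438034e-05, -2.18370822e-04,  3.80305857e-04,  3.86665064e-04,
       -1.71292503e-03,  1.54996447e-03, -1.46350146e-03]), 'tau': array([ 1.82686788e-03, -5.63403583e+01,  1.22644454e+00, -1.93445832e+01,
        1.09101157e-02,  1.05500247e-02, -4.52715966e-06]), 'eef_pos': array([ 157.43335993, -629.99696   ,  230.3946145 ]), 'tool_rot': array([-3.13969827e+00,  3.44193459e-05,  2.44847683e-01]), 'force': array([-0.16498993,  0.25758709,  0.12058921]), 'torque': array([-0.00772857,  0.01480507, -0.02296361]), 'gripper_force': 0.0, 'width': 84.89661918264223}
side 45.60943140631034 321.5603062276468 197.49397680549345 [[-9.99840892e-01  1.77808715e-02 -1.42536400e-03  4.46735188e+02]
 [-1.20620689e-02 -6.15066419e-01  7.88383033e-01 -1.40644164e+02]
 [ 1.31414439e-02  7.88274788e-01  6.15183031e-01 -1.29677592e+03]
 [ 0.00000000e+00  0.00000000e+00  0.00000000e+00  1.00000000e+00]]
jar [(0.97, [328.3, 145.0, 20.5, 43.4]), (0.92, [29
[... 233 characters left out ...]
.9, 182.3, 22.7, 35.0]), (0.85, [285.7, 157.0, 17.8, 34.5])]
top 49.96255154120184 320.75339280125684 198.44330635919138 [[ 2.13381019e-02 -9.99769035e-01 -2.56163721e-03 -1.34463608e+02]
 [ 9.83561113e-01  2.05325005e-02  1.79404441e-01 -4.45234446e+02]
 [-1.79310408e-01 -6.34767700e-03  9.83772069e-01 -9.61776357e+02]
 [ 0.00000000e+00  0.00000000e+00  0.00000000e+00  1.00000000e+00]]
jar [(0.97, [332.6, 235.7, 21.9, 26.6]), (0.96, [416.4, 260.7, 40.6, 32.5]), (0.77, [430.2, 157.8, 40.4, 34.9]), (0.66, [390.0, 212.0, 31.8, 33.1]), (0.58, [365.6, 263.1, 31.8, 25.3])]
shaker [(0.64, [214.1, 91.0, 68.3, 110.3])]
bottle_a [(0.74, [327.8, 175.8, 24.5, 24.3]), (0.61, [384.2, 157.1, 28.9, 30.2])]
```

```bash
python3 - <<'E'
import cv2
s=cv2.imread("pics/side0.png")[110:300,210:410]; t=cv2.imread("pics/top0.png")[70:310,190:490]
cv2.imwrite("pics/sc.png",cv2.resize(s,None,fx=3.0,fy=3.0,interpolation=cv2.INTER_CUBIC)); cv2.imwrite("pics/tc.png",cv2.resize(t,None,fx=2.5,fy=2.5,interpolation=cv2.INTER_CUBIC))
E
```

```text
(no output)
```

View pics/sc.png

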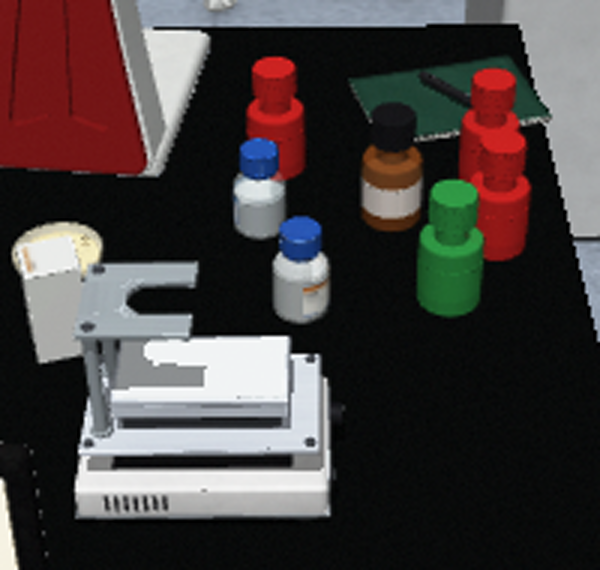

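View pics/tc.png

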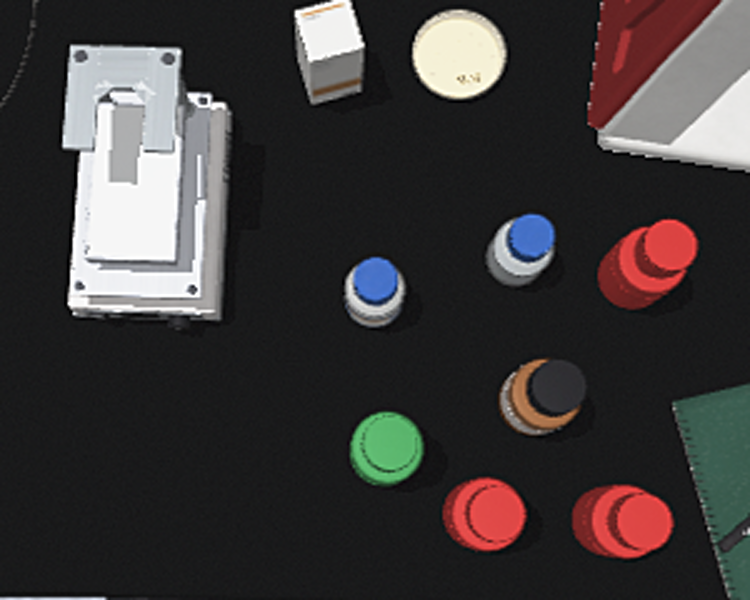

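The side crop shows the brown jar at about (393,128) and the shaker's plate corners at (92,263), (77,335), (198,263) and (190,336). In the top crop the jar cap is at (558,387) and the plate corners are at (69,45), (182,45), (63,150) and (180,152). The bottle caps are at (376,280) and (531,237).

```bash
cat > h.py <<'E'
import numpy as np
from scipy.optimize import least_squares
from cell import optics
def cam(n):
    im=optics.get_image(n); f=200/np.tan(np.radians(im["fovy"]/2)); return n,f,im["cx"],im["cy"],np.array(im["view"]),im["color"]
def proj(c,P):
    n,f,cx,cy,V,_=c
    p=np.atleast_2d(P)@V[:3,:3].T+V[:3,3]; x,y,z=p[:,0],-p[:,1],-p[:,2]
    if n=="wrist":
        r=np.hypot(x,y); k=np.where(r>1e-9,np.arctan2(r,z)/np.maximum(r,1e-9),0); return np.c_[cx+f*k*x,cy+f*k*y]
    return np.c_[cx+f*x/z,cy+f*y/z]
def shaker_pts(q):  # seat x,y,yaw,h
    x,y,a,h=q; R=np.array([[np.cos(a),-np.sin(a)],[np.sin(a),np.cos(a)]])
    L=np.array([[56,-46,75],[56,46,75],[-34,-46,75],[-34,46,75],[-108,-40,0],[-108,40,0]],float)
    return np.c_[L[:,:2]@R.T+[x,y],L[:,2]+h]
E
python3 - <<'E'
from h import *
S=cam("side");T=cam("top")
us=lambda L:np.array(L)/3+[210,110]; ut=lambda L:np.array(L)/2.5+[190,70]
s=us([(92,263),(77,335),(198,263),(190,336),(290,337),(288,402)]); t=ut([(182,45),(69,45),(180,152),(63,150),(180,262),(86,258)])
for i in range(6):
    r=least_squares(lambda P:np.r_[(proj(S,P)-s[i]).ravel(),(proj(T,P)-t[i]).ravel()],[600,200,150]); print(r.x.round(1),round(r.cost,2))
f=lambda q:np.r_[(proj(S,shaker_pts(q))-s).ravel(),(proj(T,shaker_pts(q))-t).ravel()]
r=least_squares(f,[600,200,0,110],loss='soft_l1',x_scale=[10,10,.1,10]); print("seat",r.x.round(3)); print(f(r.x).reshape(-1,2).round(1).tolist())
for nm,a,b,z in [("jar",(394,129),(558,387),(113,130)),("green",(455,205),(390,445),(113,130)),("A",(300,233),(376,280),(92,100)),("B",(259,154),(531,237),(92,100)),("red",(502,155),(492,512),(113,130)),("red2",(492,95),(641,521),(113,130)),("red3",(274,80),(670,246),(113,130))]:
    a=us(a);b=ut(b)
    r=least_squares(lambda p:np.r_[(proj(S,[p[0],p[1],z[0]])-a).ravel(),(proj(T,[p[0],p[1],z[1]])-b).ravel()],[600,0]); print(nm,r.x.round(1),r.fun.round(1))
E
```

```text
[ 6.491e+02 -3.000e-01  1.892e+02] 1.65
[647.7  93.1 190.9] 0.36
[559.8  -2.4 184.7] 0.03
[559.4  92.9 187.3] 0.04
[485.3   4.6 108.7] 0.01
[486.5  86.9 110.7] 0.05
seat [ 5.93351e+02  4.59040e+01 -3.00000e-03  1.12148e+02]
[[-1.3, 0.1], [-1.1, 0.6], [-0.1, -0.2], [0.2, -0.1], [-0.1, -0.6], [0.2, -0.7], [-0.1, 1.5], [1.1, 0.6], [-1.4, -0.0], [0.5, -0.2], [-1.0, -0.3], [0.1, 0.5]]
jar [ 379.5 -319.9] [ 0.  -0.9 -0.3 -0. ]
green [ 328.2 -180.2] [ 0.1 -0.1 -0.  -0. ]
A [ 475.6 -167.6] [ 0.4 -0.4 -0.2 -0.4]
B [ 517.7 -304.9] [ 0.5 -0.4 -0.1 -0.4]
red [ 274.7 -264.6] [-0.2  0.  -0.   0.2]
red2 [ 270.6 -386. ] [ 0.2 -1.  -0.3 -0.1]
red3 [ 503.9 -418.5] [ 0.4 -0.5 -0.2 -0.3]
```

```bash
python3 -m jog '{"claw":[1,1,1,1,1,1,1,1],"xyz":[[0,0,0],[0,0,0],[0,0,0],[0,0,0],[0,0,0],[0,0,0],[0,0,0],[0,0,0]],"twist":[[0,0,-0.0528],[0,0,-0.0528],[0,0,-0.0528],[0,0,-0.0528],[0,0,-0.0528],[0,0,-0.0528],[0,0,-0.0528],[0,0,-0.0528]]}'
python3 -m jog '{"claw":[1,1,1,1,1,1,1,1,1],"xyz":[[0.3875,0.2775,0],[0.3875,0.2775,0],[0.3875,0.2775,0],[0.3875,0.2775,0],[0.3875,0.2775,0],[0.3875,0.2775,0],[0.3875,0.2775,0],[0.3875,0.2775,0],[0,0,0]],"twist":[[0,0,0],[0,0,0],[0,0,0],[0,0,0],[0,0,0],[0,0,0],[0,0,0],[0,0,0],[0,0,0]]}'
python3 - <<'E'
from h import *
import cv2
W=cam("wrist"); cv2.imwrite("pics/w1.png",W[5][:,:,::-1]); np.save("w1v.npy",W[4])
print(W[1:4],np.linalg.inv(W[4]).round(2))
print("pred cap top",proj(W,[379.5,-319.9,130]), "A",proj(W,[475.6,-167.6,100]))
for l in("jar","bottle_a"): print([(round(d["score"],2),d["rect"]) for d in optics.boxes_of("wrist",l)])
E
```

```text
clock: 1.5
eef_pos: [157.4, -630.7, 231.3]
tool_rot: [-3.142, 0.0, 1.577]
force: [0.2, 0.0, 0.0]
width: 85.1
gripper_force: 0.0
clock: 2.62
eef_pos: [382.1, -316.8, 231.8]
tool_rot: [3.14, -0.001, 1.579]
force: [0.4, -1.1, 0.2]
width: 85.4
gripper_force: 0.0
(np.float64(309.70691628693146), 322.67283934914775, 197.10927125596223) [[ 1.0000e+00 -1.0000e-02 -0.0000e+00  3.8252e+02]
 [ 1.0000e-02  9.6000e-01  2.9000e-01 -2.4218e+02]
 [ 0.0000e+00 -2.9000e-01  9.6000e-01  3.7413e+02]
 [ 0.0000e+00  0.0000e+00  0.0000e+00  1.0000e+00]]
pred cap top [[317.89265124 200.74808998]] A [[426.2358292   30.02919831]]
[(0.9, [184.1, 199.4, 78.8, 77.8]), (0.79, [289.8, 145.8, 64.0, 76.8]), (0.72, [171.1, 101.2, 87.0, 64.5]), (0.61, [233.4, 7.3, 71.8, 69.6]), (0.59, [388.1, 219.7, 73.6, 65.3])]
[(0.87, [411.5, 137.3, 70.2, 60.9]), (0.57, [378.3, 9.0, 68.3, 61.9])]
```

View pics/w1.png

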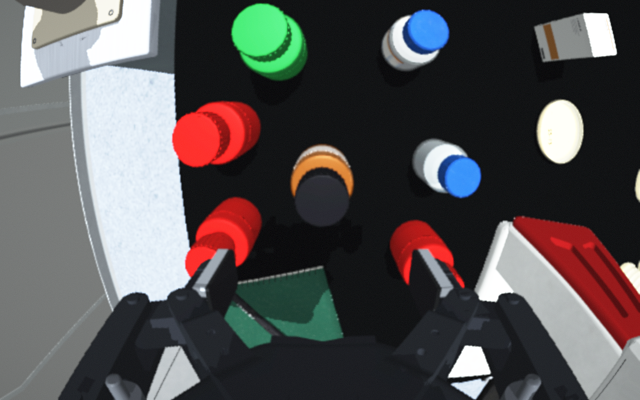

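The wrist view shows the black cap centred at (322,198), midway between the fingers at x≈321. The gripper is therefore aligned in x, and the cap is about 1.5 mm further in −y.

```bash
python3 -m jog '{"claw":[1,1,1,1,1,1,0,0,0,0,0,0],"xyz":[[-0.015,0,0.34],[0,0,0.34],[0,0,0.34],[0,0,0.345],[0,0,0],[0,0,0],[0,0,0],[0,0,0],[0,0,0],[0,0,0],[0,0,0],[0,0,0]],"twist":[[0,0,0],[0,0,0],[0,0,0],[0,0,0],[0,0,0],[0,0,0],[0,0,0],[0,0,0],[0,0,0],[0,0,0],[0,0,0],[0,0,0]]}'
```

```text
clock: 4.28
eef_pos: [380.1, -322.5, 96.0]
tool_rot: [3.14, 0.002, 1.572]
force: [0.1, 0.6, 6.5]
width: 44.6
gripper_force: 60.3
```

```bash
python3 -m jog '{"claw":[0,0,0,0,0,0,0],"xyz":[[0,0,-0.2],[0,0,-0.3],[0,0,-0.3],[0,0,-0.3],[0,0,-0.3],[0,0,0],[0,0,0]],"twist":[[0,0,0],[0,0,0],[0,0,0],[0,0,0],[0,0,0],[0,0,0],[0,0,0]]}'
python3 -m jog '{"claw":[0,0,0,0,0,0,0,0,0,0,0,0],"xyz":[[0.2,0.05,0],[0.4,0.15,0],[0.45,0.17,0],[0.45,0.17,0],[0.45,0.17,0],[0.45,0.17,0],[0.45,0.17,0],[0.45,0.17,0],[0.38,0.17,0],[0,0,0],[0,0,0],[0,0,0]],"twist":[[0,0,0],[0,0,0],[0,0,0],[0,0,0],[0,0,0],[0,0,0],[0,0,0],[0,0,0],[0,0,0],[0,0,0],[0,0,0],[0,0,0]]}'
python3 - <<'E'
from h import *
import cv2
from cell import readout
for n in("side","top","wrist"):
    c=cam(n); cv2.imwrite(f"pics/{n}2.png",c[5][:,:,::-1]); np.save(f"{n}2v.npy",c[4])
    print(n,proj(c,shaker_pts([593.4,46,0,112])).round(1).tolist())
s=readout.read_state(); print({k:np.round(s[k],3) for k in("clock","eef_pos","tool_rot","force","torque","width","qpos")})
a=cv2.imread("pics/side2.png")[90:290,210:350]; b=cv2.imread("pics/wrist2.png")
cv2.imwrite("pics/v2.png",cv2.resize(a,None,fx=3,fy=3,interpolation=cv2.INTER_CUBIC))
E
```

```text
clock: 5.15
eef_pos: [378.4, -321.5, 233.9]
tool_rot: [-3.14, -0.001, 1.572]
force: [0.2, -0.1, -3.2]
width: 44.5
gripper_force: 62.2
clock: 6.65
eef_pos: [517.1, 44.6, 234.0]
tool_rot: [-3.14, 0.001, 1.57]
force: [-1.0, 0.1, -2.4]
width: 45.1
gripper_force: 62.2
side [[239.3, 197.9], [234.6, 222.4], [275.9, 197.5], [273.6, 221.9], [306.5, 221.7], [306.2, 243.3]]
top [[262.6, 89.5], [218.5, 88.6], [260.6, 130.7], [215.7, 129.9], [261.1, 174.5], [224.6, 173.7]]
wrist [[488.1, 271.4], [508.8, 155.5], [379.1, 278.4], [387.7, 150.5], [287.2, 230.5], [284.2, 144.5]]
{'clock': np.float64(6.8), 'eef_pos': array([517.636,  45.149, 234.706]), 'tool_rot': array([-3.141,  0.   ,  1.57 ]), 'force': array([-0.097,  0.246, -2.868]), 'torque': array([ 0.011,  0.022, -0.024]), 'width': np.float64(44.758), 'qpos': array([ 0.15 ,  0.464, -0.419,  1.866,  0.242,  0.863, -0.389])}
```

View pics/v2.png

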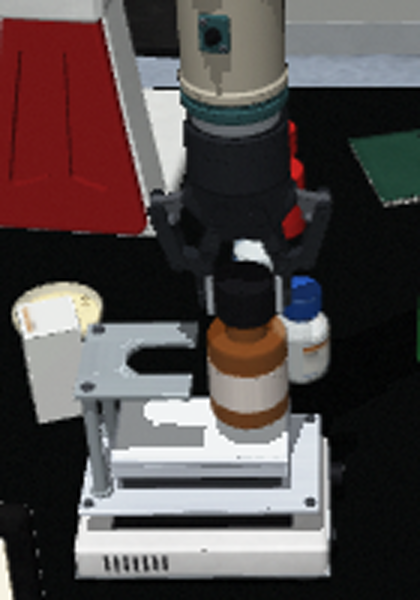

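View pics/wrist2.png

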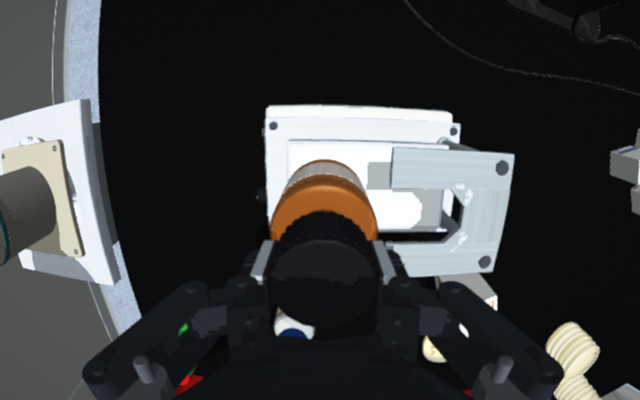

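The side view shows the jar hanging upright over the front of the platform. The wrist view shows plate corners near (391,148), (513,154) and (492,271), and the cap top around (323,283). I'll overlay the model to refine this.

```bash
cat >> h.py <<'E'
def circ(x,y,z,r,n=48):
    a=np.linspace(0,2*np.pi,n); return np.c_[x+r*np.cos(a),y+r*np.sin(a),0*a+z]
E
python3 - <<'E'
from h import *
import cv2
im=cv2.imread("pics/wrist2.png"); c=("wrist",309.70691628693146,322.67283934914775,197.10927125596223,np.load("wrist2v.npy"),None)
k=2.8; o=np.array([245,125])
g=cv2.resize(im[125:335,245:530],None,fx=k,fy=k,interpolation=cv2.INTER_CUBIC)
def dr(P,col): cv2.polylines(g,[((proj(c,P)-o+.5)*k).round().astype(np.int32)],False,col,1)
jx,jy,zb=518,46,138.5
dr(circ(jx,jy,zb+130,23),(0,255,0)); dr(circ(jx,jy,zb+78,32),(0,255,0)); dr(circ(jx,jy,zb,32),(0,255,255))
q=shaker_pts([596,47,0,111]); dr(q[[0,1,3,2,0]],(255,0,255)); dr(q[[4,5]],(255,0,255))
s=np.array([[-34,19.5,75],[0,19.5,75]]); 
for sg in(1,-1): dr(s*[1,sg,1]+[596,47,111],(255,0,0))
cv2.imwrite("pics/ov.png",g)
E
```

```text
(no output)
```

View pics/ov.png

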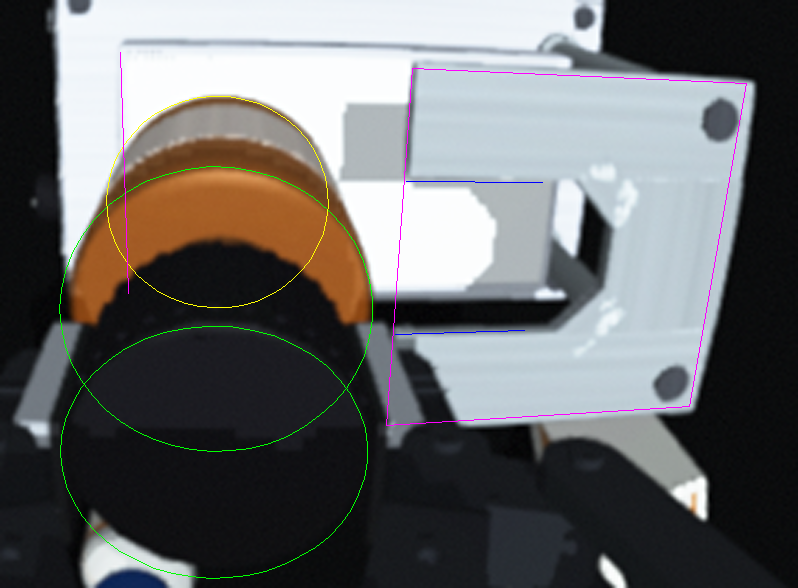

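Plate overlay: the slot edges match y=47 and the corners indicate the seat at x≈597. The jar's axis is near (519,46) and it is upright, so I'll shift it +3 mm in x and +1 mm in y, then feel downward.

```bash
python3 -m jog '{"claw":[0,0,0,0,0,0],"xyz":[[0.01,0.03,0.05],[0,0,0.08],[0,0,0.06],[0,0,0],[0,0,0],[0,0,0]],"twist":[[0,0,0],[0,0,0],[0,0,0],[0,0,0],[0,0,0],[0,0,0]]}'
python3 -m jog '{"claw":[0,0,0,0],"xyz":[[0,0,0.03],[0,0,0.03],[0,0,0],[0,0,0]],"twist":[[0,0,0],[0,0,0],[0,0,0],[0,0,0]]}'
python3 -m jog '{"claw":[0,0,0,0],"xyz":[[0,0,0.02],[0,0,0.02],[0,0,0],[0,0,0]],"twist":[[0,0,0],[0,0,0],[0,0,0],[0,0,0]]}'
```

```text
clock: 7.55
eef_pos: [521.1, 47.3, 216.1]
tool_rot: [3.141, -0.0, 1.572]
force: [0.2, 0.4, -2.4]
width: 44.8
gripper_force: 62.2
clock: 8.05
eef_pos: [521.3, 47.4, 210.6]
tool_rot: [3.14, 0.0, 1.572]
force: [-0.6, -0.2, 5.5]
width: 44.7
gripper_force: 63.0
clock: 8.55
eef_pos: [521.3, 47.4, 206.8]
tool_rot: [3.14, 0.0, 1.572]
force: [-1.5, -0.5, 7.5]
width: 44.9
gripper_force: 63.1
```

```bash
python3 -m jog '{"claw":[0,0,0,0,0],"xyz":[[0,0,0.02],[0,0,0.02],[0,0,0.02],[0,0,0],[0,0,0]],"twist":[[0,0,0],[0,0,0],[0,0,0],[0,0,0],[0,0,0]]}'
python3 -m jog '{"claw":[0,0,0,0],"xyz":[[0,0,0.01],[0,0,0.01],[0,0,0],[0,0,0]],"twist":[[0,0,0],[0,0,0],[0,0,0],[0,0,0]]}'
```

```text
clock: 9.18
eef_pos: [521.3, 47.4, 201.2]
tool_rot: [3.14, 0.0, 1.572]
force: [-2.4, -0.6, 11.0]
width: 44.6
gripper_force: 63.4
clock: 9.68
eef_pos: [521.4, 47.4, 199.3]
tool_rot: [3.14, 0.0, 1.572]
force: [-2.1, -0.9, 12.1]
width: 44.4
gripper_force: 63.4
```

```bash
python3 -m jog '{"claw":[0,0,0],"xyz":[[0,0,0.01],[0,0,0],[0,0,0]],"twist":[[0,0,0],[0,0,0],[0,0,0]]}'
python3 -m jog '{"claw":[0,0,0],"xyz":[[0,0,0.006],[0,0,0],[0,0,0]],"twist":[[0,0,0],[0,0,0],[0,0,0]]}'
```

```text
clock: 10.05
eef_pos: [521.4, 47.4, 198.4]
tool_rot: [3.14, 0.0, 1.572]
force: [-2.5, -1.0, 12.4]
width: 44.9
gripper_force: 63.4
clock: 10.42
eef_pos: [521.4, 47.4, 198.1]
tool_rot: [3.14, 0.0, 1.572]
force: [-2.4, -0.5, 14.5]
width: 44.8
gripper_force: 64.0
```

Bottomed at about 17 N on the platform. Now I'll slide it in, watching the forces.

```bash
python3 -m jog '{"claw":[0,0,0,0,0],"xyz":[[0,0.04,0],[0,0.06,0],[0,0.05,0],[0,0,0],[0,0,0]],"twist":[[0,0,0],[0,0,0],[0,0,0],[0,0,0],[0,0,0]]}'
python3 -m jog '{"claw":[0,0,0,0,0],"xyz":[[0,0.05,0],[0,0.05,0],[0,0.05,0],[0,0,0],[0,0,0]],"twist":[[0,0,0],[0,0,0],[0,0,0],[0,0,0],[0,0,0]]}'
```

```text
clock: 11.05
eef_pos: [535.5, 47.6, 198.1]
tool_rot: [-3.141, 0.0, 1.572]
force: [-4.7, 0.0, 15.2]
width: 44.6
gripper_force: 63.9
clock: 11.68
eef_pos: [550.5, 47.7, 198.1]
tool_rot: [-3.142, 0.0, 1.572]
force: [-4.3, 0.0, 14.9]
width: 44.3
gripper_force: 63.9
```

```bash
python3 -m jog '{"claw":[0,0,0,0,0],"xyz":[[0,0.05,0],[0,0.05,0],[0,0.05,0],[0,0,0],[0,0,0]],"twist":[[0,0,0],[0,0,0],[0,0,0],[0,0,0],[0,0,0]]}'
python3 -m jog '{"claw":[0,0,0,0,0],"xyz":[[0,0.05,0],[0,0.05,0],[0,0.04,0],[0,0,0],[0,0,0]],"twist":[[0,0,0],[0,0,0],[0,0,0],[0,0,0],[0,0,0]]}'
python3 -m jog '{"claw":[0,0,0,0,0],"xyz":[[0,0.05,0],[0,0.05,0],[0,0.02,0],[0,0,0],[0,0,0]],"twist":[[0,0,0],[0,0,0],[0,0,0],[0,0,0],[0,0,0]]}'
```

```text
clock: 12.3
eef_pos: [565.6, 47.7, 198.1]
tool_rot: [3.141, 0.0, 1.572]
force: [-4.3, 0.4, 14.0]
width: 44.4
gripper_force: 63.8
clock: 12.92
eef_pos: [579.5, 47.8, 198.1]
tool_rot: [-3.141, 0.0, 1.572]
force: [-3.3, -0.7, 13.6]
width: 44.4
gripper_force: 63.8
clock: 13.55
eef_pos: [591.3, 47.8, 198.1]
tool_rot: [-3.141, 0.0, 1.572]
force: [-4.8, 0.4, 13.9]
width: 44.8
gripper_force: 63.8
```

Feeling for the slot end in 2 mm steps.

```bash
python3 -m jog '{"claw":[0,0,0],"xyz":[[0,0.03,0],[0,0,0],[0,0,0]],"twist":[[0,0,0],[0,0,0],[0,0,0]]}'
python3 -m jog '{"claw":[0,0,0],"xyz":[[0,0.02,0],[0,0,0],[0,0,0]],"twist":[[0,0,0],[0,0,0],[0,0,0]]}'
python3 -m jog '{"claw":[0,0,0],"xyz":[[0,0.01,0],[0,0,0],[0,0,0]],"twist":[[0,0,0],[0,0,0],[0,0,0]]}'
```

```text
clock: 13.92
eef_pos: [594.3, 47.8, 198.1]
tool_rot: [-3.141, 0.0, 1.572]
force: [-4.3, 0.4, 14.0]
width: 44.7
gripper_force: 63.7
clock: 14.3
eef_pos: [596.2, 47.8, 198.1]
tool_rot: [-3.141, 0.0, 1.572]
force: [-4.9, 0.6, 14.0]
width: 44.8
gripper_force: 63.7
clock: 14.68
eef_pos: [596.4, 47.8, 198.1]
tool_rot: [-3.139, 0.0, 1.572]
force: [-5.9, -0.3, 15.7]
width: 44.5
gripper_force: 63.8
```

```bash
python3 -m jog '{"claw":[0,0,0],"xyz":[[0,0.01,0],[0,0,0],[0,0,0]],"twist":[[0,0,0],[0,0,0],[0,0,0]]}'
```

```text
clock: 15.05
eef_pos: [596.5, 47.7, 198.0]
tool_rot: [-3.137, 0.001, 1.572]
force: [-7.0, 0.1, 17.0]
width: 44.7
gripper_force: 63.8
```

Slot end reached: the tool no longer advances and the reaction is growing. I'll relax the push and ease up.

```bash
python3 -m jog '{"claw":[0,0,0,0,0],"xyz":[[0,-0.015,0],[0,0,-0.015],[0,0,-0.015],[0,0,0],[0,0,0]],"twist":[[0,0,0],[0,0,0],[0,0,0],[0,0,0],[0,0,0]]}'
python3 -m jog '{"claw":[0,0,0,0],"xyz":[[0,0,-0.01],[0,0,-0.01],[0,0,0],[0,0,0]],"twist":[[0,0,0],[0,0,0],[0,0,0],[0,0,0]]}'
python3 -m jog '{"claw":[0,0,0,0],"xyz":[[0,0,-0.01],[0,0,-0.01],[0,0,0],[0,0,0]],"twist":[[0,0,0],[0,0,0],[0,0,0],[0,0,0]]}'
```

```text
clock: 15.68
eef_pos: [596.3, 47.7, 200.6]
tool_rot: [-3.14, 0.0, 1.572]
force: [-4.6, -0.0, 10.2]
width: 44.6
gripper_force: 63.3
clock: 16.18
eef_pos: [596.3, 47.7, 202.5]
tool_rot: [-3.14, 0.0, 1.572]
force: [-3.9, 0.1, 10.2]
width: 44.7
gripper_force: 63.2
clock: 16.68
eef_pos: [596.3, 47.7, 204.0]
tool_rot: [-3.14, 0.0, 1.572]
force: [-3.9, 0.7, 7.5]
width: 44.5
gripper_force: 63.0
```

```bash
python3 -m jog '{"claw":[0,0,0],"xyz":[[0,0,-0.008],[0,0,0],[0,0,0]],"twist":[[0,0,0],[0,0,0],[0,0,0]]}'
python3 -m jog '{"claw":[0,0,0],"xyz":[[0,0,-0.006],[0,0,0],[0,0,0]],"twist":[[0,0,0],[0,0,0],[0,0,0]]}'
```

```text
clock: 17.05
eef_pos: [596.3, 47.7, 204.0]
tool_rot: [-3.139, -0.0, 1.572]
force: [-4.3, 1.3, 4.7]
width: 44.7
gripper_force: 62.7
clock: 17.42
eef_pos: [596.4, 47.6, 204.0]
tool_rot: [-3.139, -0.0, 1.572]
force: [-3.3, 2.6, -0.2]
width: 44.9
gripper_force: 62.5
```

The plate now holds the jar (tool z stays at 204.0 and the force is near zero). I'll release and lift away.

```bash
python3 -m jog '{"claw":[0.3,0.6,1,1,1,1,1,1],"xyz":[[0,0,0],[0,0,0],[0,0,0],[0,0,0],[0,0,0],[0,0,0],[0,0,0],[0,0,0]],"twist":[[0,0,0],[0,0,0],[0,0,0],[0,0,0],[0,0,0],[0,0,0],[0,0,0],[0,0,0]]}'
python3 -m jog '{"claw":[1,1,1,1,1,1,1],"xyz":[[0,0,-0.1],[0,0,-0.2],[0,0,-0.3],[0,0,-0.3],[0,0,-0.2],[0,0,0],[0,0,0]],"twist":[[0,0,0],[0,0,0],[0,0,0],[0,0,0],[0,0,0],[0,0,0],[0,0,0]]}'
python3 - <<'E'
from h import *
import cv2
a=cam("side")[5][130:290,210:350,::-1]; b=cam("wrist")[5][:,:,::-1]
cv2.imwrite("pics/fin.png",np.hstack([cv2.resize(a,(350,400),interpolation=cv2.INTER_CUBIC),cv2.resize(b[0:400,150:550],(400,400))]))
E
```

```text
clock: 18.42
eef_pos: [597.4, 47.3, 204.6]
tool_rot: [3.142, 0.0, 1.572]
force: [0.4, -0.7, 0.6]
width: 85.0
gripper_force: 0.0
clock: 19.3
eef_pos: [596.9, 47.1, 314.0]
tool_rot: [-3.14, 0.0, 1.572]
force: [-0.7, 0.7, -0.2]
width: 85.6
gripper_force: 0.0
```

View pics/fin.png

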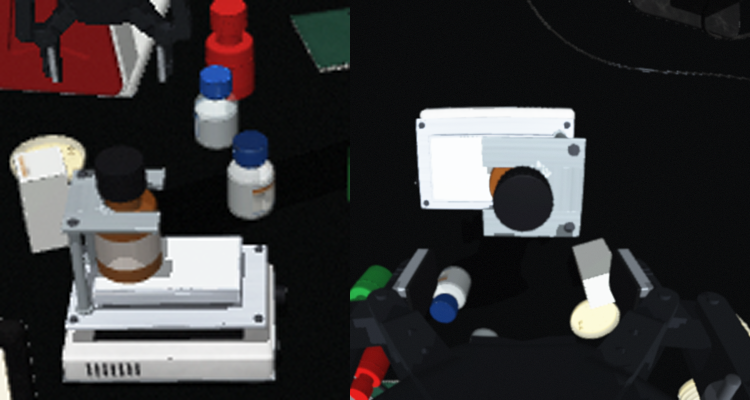

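The jar is upright under the plate at the slot end, the gripper is clear at about z=314, and the bottles are standing.

```bash
python3 -c "
from cell import order
print(order.finish_job())"
```

```text
the job is handed in; nothing more can be done
None
```

I loaded the jar into the shaker and handed the job in at about 19 s. It stands upright at the slot end, held under the plate by the spring, the gripper is clear and both bottles are still standing; the hand-in returned no verdict.

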